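Clear the balance pan and set its transport lock

TASK

Get the balance ready to be moved: take the brass weight plate off its pan and lay it down gently in the black tray as the next shingle of the row, square to the row and overlapping the last plate just as that plate overlaps the first. Then, with the pan empty, slide the transport lock tab on the balance's sloping front all the way to its left-hand stop (left as seen from the robot). Leave the two plates already in the row where they lie and do not disturb anything else on the bench.

Things in the scene. Friction and masses are not known exactly. Their poses are not given: they have to be found in the camera images.
- balance: Fixed white laboratory balance, 200 mm deep (x), 240 wide (y), front to -x. Origin on the bench under its middle, z up. The front slopes at 32 degrees, rising from z = 24 at x = -113 to z = 64 mm at x = -49; the housing behind is 68 mm high. The pan above reaches forward over the slope, so the lock tab is reached with the tool leaning back towards -x.
- pan (a point): Centre of the top face of the balance's rigid steel pan, 146 mm above the bench; the pan is 142 mm (balance x) by 170 mm (balance y), 6 mm thick, and its front edge is at x = -80 mm of the balance. Axes as the balance.
- lock_grip (a point): Grip point on the transport lock, a black tab square to the slope, 33 mm tall, 12 thick along its travel (y), 22 wide (x). On its middle line, 24 mm out from the slope, 9 below the tip. z: out along the tab (32 deg from vertical, leaning to balance -x); y: level, the travel towards the left stop = balance y. The pan's underside is 76 mm higher, its front edge 14 mm further to balance +x.
- lock (a joint): Travel of the transport lock tab in m: 0 at the right-hand stop (unlocked), 0.05 at the left-hand stop (locked); grows along the balance's +y. Starts at 0 to 0.015. Stays where it is left; slides against about 2.5 N of friction.
- plate: Brass weight plate to be moved, 40 mm (x) by 60 mm (y) by 8 mm thick, 0.12 to 0.22 kg, lying flat on the balance's pan. Origin at the centre of its underside, z up out of its top face. The two plates in the tray are of the same size.
- tray: Fixed black tray, 200 (x) by 120 mm (y), floor 6 thick, sides open; at +x a 30 mm backstop and 7.5 mm ledge where the row begins, a 4 mm lip at -x. Origin on the bench under its middle. Row on its middle line, towards -x: low edge (-x) of each plate on the floor, other end leaning on the one before, pitch 24 mm, at 0.340 rad. Next plate's underside centre belongs at x 0.9, y 0, z 12.7 mm.
- row1: First plate of the row, leaning on the tray's ledge; loose, held by friction only. 40 x 60 x 8 mm brass, 0.163 kg, origin at the centre of its underside, its x axis points up along the slope towards tray +x.
- row2: Last plate of the row so far, overlapping row1; loose, same plate, origin and axes as row1.
- weight: Bystander: small knobbed brass weight, 26 mm across, 36 mm high, standing on the bench; origin under its centre.
- tweezers: Bystander: steel tweezers lying flat, 115 mm long (x), 9 mm high; origin under the middle.
- beaker: Bystander: beaker, 68 mm across, 85 mm high; origin under its centre.
- reagent: Bystander: amber reagent bottle, 64 mm across, 140 mm high; origin under its centre.
- pot: Bystander: white lidded jar, 52 mm across, 60 mm high; origin under its centre.
- dish: Bystander: shallow white dish, 90 mm across, 18 mm high; origin under its centre.
- can: Bystander: aluminium can, 60 mm across, 100 mm high; origin under its centre.
Things that resemble listed ones, but are neither listed nor needed, are in the scene too. What is shaped like the plate but white is not meant. What is shaped like the row2 but purple is not meant.

How it is judged:
On the way, in this order (a step that is already met when the one before it is completed fails the run):
1. the plate from the pan lies released in the tray, overlapping the last plate of the row like a shingle (x of plate in the frame of row2 between -0.034 and -0.012 m and y of plate in the frame of row2 between -0.011 and 0.011 m and angle between the y axis of plate and the y axis of row2, either way round below 0.22 rad and angle between plate's own z axis and vertical between 0.2 and 0.72 rad and contact force between plate and row2 above 0.05 N and contact force between the fingers and plate below 0.05 N and linear speed of plate below 0.03 m/s and distance of each of row1, row2 from where it was at the start of the episode below 0.012 m), for 0.3 s.
2. the lock tab is at its left-hand end stop (value of joint lock above 0.047 m), for 0.2 s.
At the end, for the whole second after the job is handed in: Plate released, at rest leaning on row2: underside centre 12-34 mm from row2's along row2's -x, within 11 mm sideways, y axes within 0.22 rad, tilted 0.2-0.72 rad; row1 and row2 within 12 mm of their start; lock joint over 0.047 (within 3 mm of its left stop) (all of step 1 and value of joint lock above 0.047 m); the robot touches nothing.
It fails at once if the plate is dropped or thrown (moving faster than 0.5 m/s out of the fingers) (linear speed of plate above 0.5 m/s and contact force between the fingers and plate below 0.01 N).
It fails at once if a bystander is pushed more than 30 mm or tipped over (distance of any of weight, tweezers, beaker, reagent, pot, dish, can from where it was at the start of the episode above 0.03 m or angle between any of weight, tweezers, beaker, reagent, pot, dish, can's own z axis and vertical above 0.5 rad).
It also fails if it takes over 53 s, if anything falls off the work surface, if the arm or the gripper's body presses on something with over 40 N, if the wrist force passes 120 N, or if a joint passes its speed limit or range.

ROBOT

A 6-joint arm with a two-finger parallel gripper is mounted at the origin on the work surface. World frame = base frame: x ahead of the robot, y to its left, z up, the work surface at z = 0. Lengths are in m, angles in rad, forces in N, time in s.
With the tool pointing down it reaches from about 0.35 to 0.85 m from the base axis. Payload 8.1 kg.
Tool frame: the origin (TCP) lies between the finger pads; the fingertips stand nose_length ahead of it and the grasp point (between the pads) lies 2 mm behind it (nose_length is the distance from the TCP to the fingertips, in m); z points along the fingers, x is the direction in which the jaws open and shut, and the axes are right-handed (so a half turn about z gives the same grasp; the last joint's range is limited). The gripper opens to 93 mm and grips with 3 to 60 N. Pads are 15 mm wide; open, the fingers measure 128 mm over their backs; the gripper's body (75 mm by 188 mm) begins 65 mm behind the grasp point.
Start: joints at [1.016, 0.13, 1.488, -0, 1.523, -0.085], TCP at [0.272, 0.535, 0.236] pointing down, gripper open.
Joint ranges: [-2.96, 2.96], [-0.89, 2.26], [0.02, 2.5], [-1.34, 4.48], [0, 2.73], [-2.66, 2.66]. Speed limits (rad/s): [2.39, 2.39, 2.79, 3.14, 3.14, 3.14].

INTERFACE

Orientations are given as a rotation vector (axis times angle).
In Python, from plant import * gives the robot as it stands.
- The arm moves only by the tool carry_out, never from a script. Its argument "steps" is a list of rows, each an object with "xyz": the shift along the world's x, y, z in cm, a list of three; "rot": the turn, a rotation vector about the world's x, y, z in degrees, a list of three. In form: [{"xyz": [tx, ty, tz], "rot": [rx, ry, rz]}, ...]. A call has 1 to 10 rows; each row is the pose to reach, as a shift and turn from the pose commanded when the call began; what a row does not reach only later rows make up. A row lasts 1/10 s, in which the tool goes at most 50 mm and 8.59 degrees, less where a joint would pass 70% of its speed; a pose out of reach is approached as far as the arm can. A call with a gripper value outside its range is refused whole. "grip" is the opening, from 0 (shut) to 1 (fully open), set as the call begins (left out, the last holds). The fingers move at their own pace and stop on an object; "force" is the grip in N (left out, the last holds). Time passes only in rows, so rows that repeat a pose let the fingers close. It gives the time, the measured TCP pose, the force and the opening at its end, in the units of the state.
- read_state(): the state, without advancing time (a new reading comes with each control period).
- read_camera(name): name is "side" or "top"; returns the picture (400x640x3 uint8, red, green, blue); there is no depth.
- calibration(name): a dict with "fov_y" (degrees; the focal length in pixels is half the picture's height over the tangent of half this angle, whatever the lens; pixels are square), "cx", "cy" (the principal point, pixels), "xyz" and "attitude" of the camera in the world. Camera axes: x right, y down, z forward; pixel columns grow to the right and rows downward; lengths in m; the calibration is good to about 2 mm. A picture is of the moment at which its call begins. calibration takes no time and is no camera call.
- close_job(): hands the job in, once; it reports no verdict.
The state is a dict: "t": time; "q": joint angles; "dq": joint speeds; "joint_torque": joint torques, N m; "tool_pos": TCP position; "orientation": TCP orientation; "force": force on the tool from outside, world axes, zero at the start; "wrist_torque": the same for the moment, N m; "opening": finger opening in m.
Only numpy, scipy, OpenCV 4.12 (cv2) and the standard library are available. Lean on these libraries where they do the work, as an engineer would, in place of code of your own. Each camera call takes 0.05 s, during which the arm holds its last target.

## Working session

There is one attempt and no reset: what is moved stays moved. The work goes in short steps, Python scripts to look and compute and a tool call to move; the robot and the scene stay as the last step left them, time stands still between calls to the robot, and variables do not carry over. Pictures are saved under pics/ and viewed, and the job is handed in when it is done.

Besides the shell and the picture viewer there is one more tool, called after ">>>" in YAML: its name, and indented under it one key for each argument. carry_out: Moves the arm, as the interface text tells. Its arguments: {"type":"object","properties":{"steps":{"type":"array","items":{"type":"object","properties":{"xyz":{"type":"array","items":{"type":"number"}},"rot":{"type":"array","items":{"type":"number"}}}}},"grip":{"type":"number"},"force":{"type":"number"}},"required":["steps"]}

```bash
ls; mkdir -p pics; python3 - <<'E'
from plant import *
import cv2
s=read_state();print(s)
for n in("side","top"):
    print(n,calibration(n))
    cv2.imwrite(f"pics/{n}0.png",read_camera(n)[:,:,::-1])
E
```

```text
pics
{'t': 0.0, 'q': array([ 1.01560398e+00,  1.31145230e-01,  1.48926506e+00, -6.50584644e-06,
        1.52298354e+00, -8.54167182e-02]), 'dq': array([-0.00083259,  0.00097533, -0.00137373, -0.00038338,  0.00017132,
        0.00041613]), 'joint_torque': array([-9.36356591e-04, -5.59851301e+01, -4.91752160e+01,  7.66990450e-02,
        3.58949136e-02, -1.41440592e-04]), 'tool_pos': array([0.2713236 , 0.53455622, 0.23460474]), 'orientation': array([ 2.67675184e+00,  1.64301126e+00, -2.52351377e-03]), 'force': array([ 0.5072271 ,  0.19022488, -0.1443171 ]), 'wrist_torque': array([ 0.03047543, -0.03787013, -0.05662721]), 'opening': 0.09284006425431021}
side {'fov_y': 43.82481967950394, 'cx': 319.3744491085677, 'cy': 196.44816581771633, 'xyz': array([-0.58839248, -0.79074282,  1.28238111]), 'attitude': array([-2.01769253,  1.10162008, -0.50980541])}
top {'fov_y': 44.595816337852725, 'cx': 318.26825357209094, 'cy': 196.82270920100405, 'xyz': array([0.30856614, 0.02961205, 1.53875334]), 'attitude': array([-2.10220897,  2.14127824, -0.20202147])}
```

View pics/side0.png

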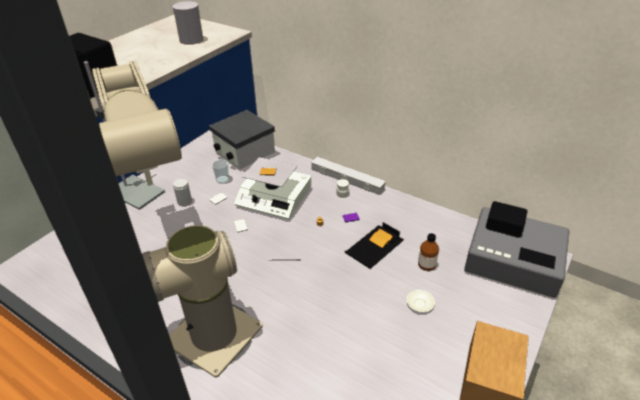

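View pics/top0.png

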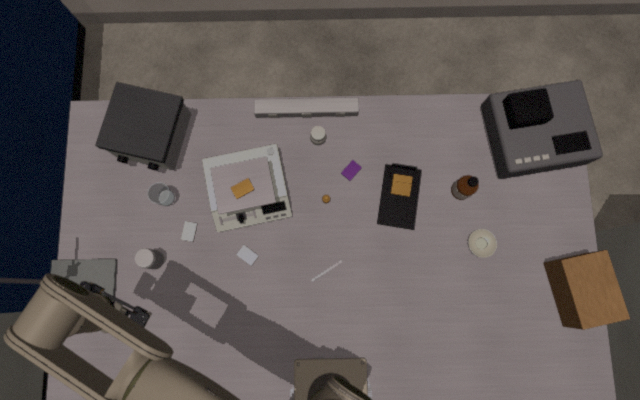

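```bash
python3 -c "
import plant;print([x for x in dir(plant) if x[0]!='_'])"; python3 - <<'E'
import cv2
t=cv2.imread('pics/top0.png');s=cv2.imread('pics/side0.png')
cv2.imwrite('pics/topA.png',cv2.resize(t[150:330,290:520],None,fx=3.4,fy=3.3,interpolation=2))
E
```

```text
['IKError', 'calibration', 'close_job', 'nose_length', 'read_camera', 'read_state']
```

```bash
cat > h.py <<'E'
import numpy as np, cv2
from scipy.spatial.transform import Rotation as R
from plant import *
C={n:calibration(n) for n in("side","top")}
def ray(n,u,v):
    c=C[n];f=200/np.tan(np.radians(c['fov_y']/2))
    d=R.from_rotvec(c['attitude']).apply([(u-c['cx'])/f,(v-c['cy'])/f,1.]);return np.array(c['xyz']),d
def onz(n,u,v,z):
    o,d=ray(n,u,v);return o+d*(z-o[2])/d[2]
def proj(n,p):
    c=C[n];f=200/np.tan(np.radians(c['fov_y']/2))
    q=R.from_rotvec(c['attitude']).inv().apply(np.array(p)-c['xyz']);return q[0]/q[2]*f+c['cx'],q[1]/q[2]*f+c['cy']
def tri(a,b):
    (o1,d1),(o2,d2)=ray('top',*a),ray('side',*b)
    A=np.stack([d1,-d2],1);t=np.linalg.lstsq(A,o2-o1,rcond=None)[0]
    p,q=o1+d1*t[0],o2+d2*t[1];return (p+q)/2,np.linalg.norm(p-q)
def brass(img):
    h=cv2.cvtColor(img,cv2.COLOR_RGB2HSV)
    return cv2.inRange(h,(8,150,120),(25,255,255))
def blobs(m,amin=30):
    cs,_=cv2.findContours(m,cv2.RETR_EXTERNAL,cv2.CHAIN_APPROX_NONE)
    return [c for c in cs if cv2.contourArea(c)>amin]
E
python3 - <<'E'
from h import *
print(nose_length)
for n in("top","side"):
    im=cv2.imread(f'pics/{n}0.png')[:,:,::-1].copy()
    for c in blobs(brass(im),15):
        M=cv2.moments(c);print(n,M['m10']/M['m00'],M['m01']/M['m00'],cv2.contourArea(c),cv2.boxPoints(cv2.minAreaRect(c)).round(1).tolist())
t=cv2.imread('pics/top0.png');s=cv2.imread('pics/side0.png')
Z=lambda im,a,b,c,d,f:cv2.resize(im[b:d,a:c],None,fx=f,fy=f,interpolation=2)
cv2.imwrite('pics/tbal.png',Z(t,195,140,300,235,6))
cv2.imwrite('pics/sbal.png',Z(s,225,155,320,220,8))
cv2.imwrite('pics/ttray.png',Z(t,370,155,430,235,7))
cv2.imwrite('pics/stray.png',Z(s,335,205,415,275,8))
E
```

```text
0.017
top 242.1321671525753 188.1506316812439 171.5 [[231.10000610351562, 188.10000610351562], [247.0, 178.8000030517578], [252.6999969482422, 188.6999969482422], [236.89999389648438, 197.89999389648438]]
top 401.3707988980716 184.48760330578511 302.5 [[391.20001220703125, 192.60000610351562], [393.8999938964844, 173.8000030517578], [411.70001220703125, 176.39999389648438], [409.0, 195.10000610351562]]
side 496.8989977670457 359.9962610998598 3209.5 [[460.29998779296875, 381.0], [477.5, 322.0], [538.0999755859375, 339.6000061035156], [521.0, 398.6000061035156]]
side 40.22073448358495 368.2383177570093 5564.0 [[0.0, 306.0], [122.0, 306.0], [122.0, 399.0], [0.0, 399.0]]
side 429.1830985915493 247.16275430359937 106.5 [[420.1000061035156, 250.1999969482422], [422.29998779296875, 240.1999969482422], [438.20001220703125, 243.6999969482422], [435.8999938964844, 253.8000030517578]]
side 380.4560236511456 237.60162601626016 225.5 [[368.5, 238.5], [381.5, 225.5], [392.5, 236.5], [379.5, 249.5]]
side 267.827868852459 171.36612021857923 61.0 [[261.0, 169.0], [275.0, 169.0], [275.0, 174.0], [261.0, 174.0]]
```

View pics/tbal.png

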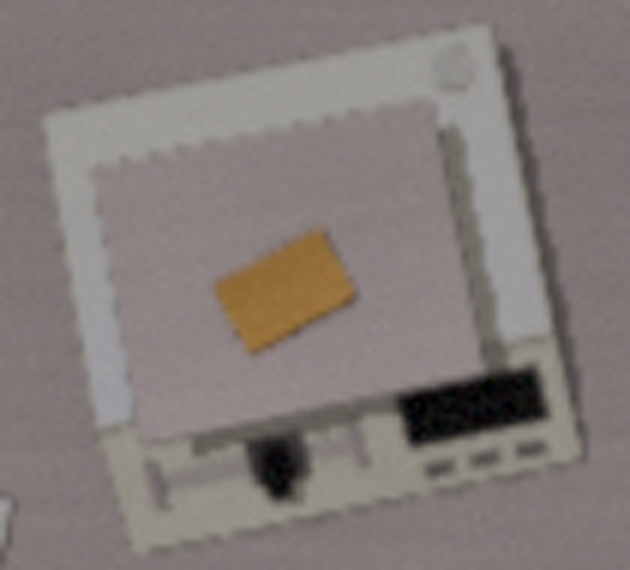

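View pics/sbal.png

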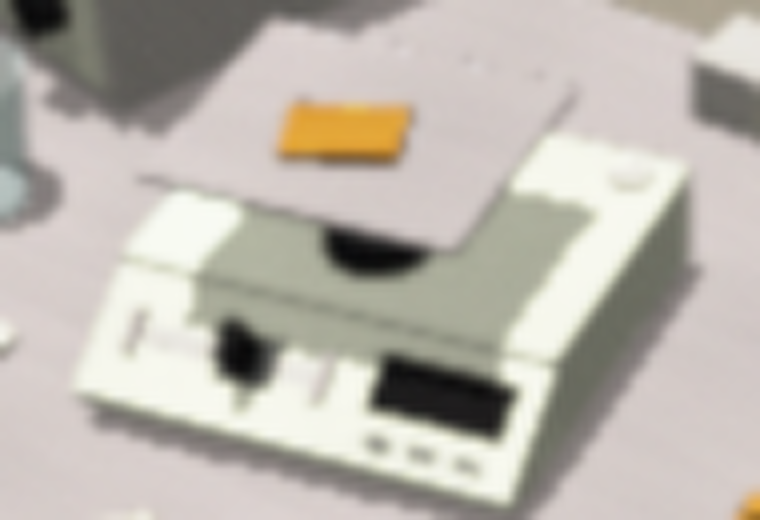

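View pics/ttray.png

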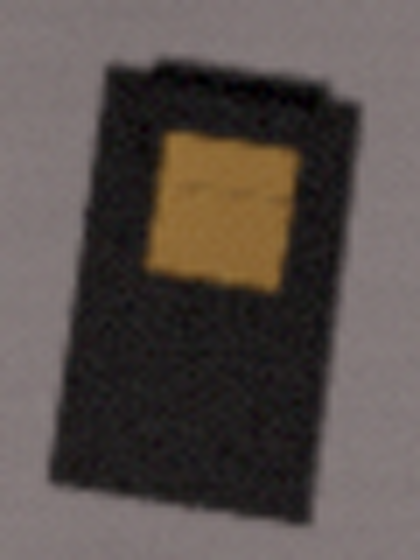

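View pics/stray.png

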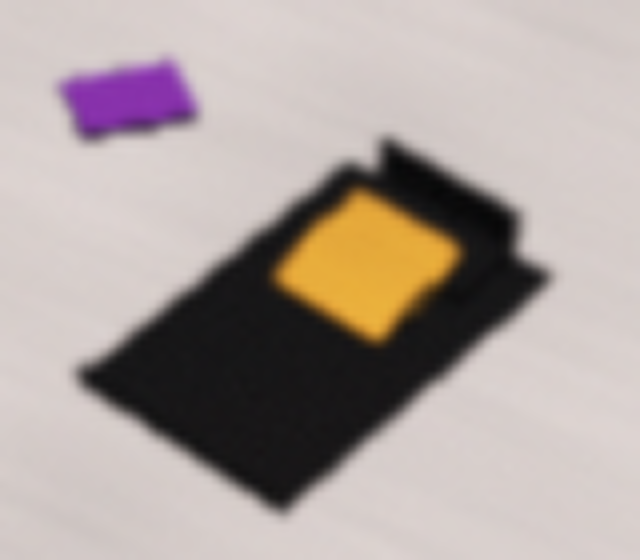

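```bash
python3 - <<'E'
from h import *
np.set_printoptions(precision=4,suppress=True)
def show(name,pts,z):
    P=np.array([onz('top',*p,z)[:2] for p in pts])
    e=[np.linalg.norm(P[i]-P[(i+1)%4]) for i in range(4)]
    a=[np.degrees(np.arctan2(*(P[(i+1)%4]-P[i])[::-1])) for i in range(4)]
    print(name,P.mean(0),np.array(e),np.array(a));print(P.tolist() if 0 else '')
    return P
cr=lambda x,y,ox,oy,f:(ox+(x+.5)/f-.5,oy+(y+.5)/f-.5)
pan=show('pan',[cr(*p,195,140,6) for p in[(92,163),(433,100),(483,372),(145,440)]],.146)
tr=show('tray',[cr(*p,370,155,7) for p in[(108,65),(358,103),(310,523),(52,487)]],.006)
top=cv2.imread('pics/top0.png')[:,:,::-1].copy()
h=cv2.cvtColor(top,cv2.COLOR_RGB2HSV)
b=cv2.inRange(h,(0,0,0),(180,255,60)); b[:, :375]=0;b[:,425:]=0;b[:155]=0;b[235:]=0
b|=(brass(top)*(np.arange(640)[None]>375)*(np.arange(640)[None]<425)).astype(np.uint8)
c=max(blobs(b),key=cv2.contourArea)
print(cv2.boxPoints(cv2.minAreaRect(c)))
show('tray minrect',cv2.boxPoints(cv2.minAreaRect(c)),.006)
bl=sorted(blobs(brass(top)),key=lambda c:c[:,0,0].mean())
show('plate',cv2.boxPoints(cv2.minAreaRect(bl[0])),.154)
show('row',cv2.boxPoints(cv2.minAreaRect(bl[1])),.024)
# triangulate plate centre & corners
print(tri(cr(320,230,195,140,6),cr(412,104,225,155,8)), 'plate far right corner')
print(tri(cr(214,283,195,140,6),cr(288,101,225,155,8)), 'far left')
print(tri(cr(355,297,195,140,6),cr(400,157,225,155,8)), 'near right')
print(tri(cr(278,460,195,140,6),cr(240,330,225,155,8)), 'tab tip approx')
print('row2 corners low')
print(tri(cr(145,270,370,155,7),cr(272,276,335,205,8)),tri(cr(278,292,370,155,7),cr(378,338,335,205,8)))
print(tri(cr(168,132,370,155,7),cr(360,190,335,205,8)),tri(cr(302,152,370,155,7),cr(462,248,335,205,8)))
E
```

```text
pan [0.6179 0.2474] [0.1697 0.1388 0.1657 0.1411] [ -80.21   -169.869   100.5306   11.7792]

tray [ 0.6   -0.232] [0.1164 0.1973 0.1172 0.1992] [-100.0206  170.3898   80.9127   -9.8237]

[[376.5534 224.2157]
 [385.1643 162.2173]
 [421.8728 167.3157]
 [413.2619 229.3141]]
tray minrect [ 0.6029 -0.2324] [0.2052 0.1196 0.2048 0.1167] [-10.1577 -99.2626 169.0371  80.9499]

plate [0.6037 0.2481] [0.053  0.034  0.0528 0.0339] [ -59.7576 -150.2345  120.1098   30.1135]

row [ 0.6347 -0.2381] [0.0619 0.057  0.0619 0.0566] [-10.5956 -99.4576 169.0145  80.609 ]

(array([0.6337, 0.2296, 0.1595]), np.float64(0.0016739473335042646)) plate far right corner
(array([0.6072, 0.2826, 0.1577]), np.float64(0.003154878334006036)) far left
(array([0.6016, 0.2131, 0.1539]), np.float64(0.0018418806955022718)) near right
(array([0.5337, 0.2641, 0.072 ]), np.float64(0.002603844538992353)) tab tip approx
row2 corners low
(array([ 0.6086, -0.2024,  0.0163]), np.float64(0.00023561013676071625)) (array([ 0.5973, -0.2624,  0.0174]), np.float64(0.0004273712102546122))
(array([ 0.6703, -0.2143,  0.0276]), np.float64(0.00020940452864185577)) (array([ 0.6587, -0.2735,  0.0299]), np.float64(0.0015270106998170236))
```

```bash
python3 - <<'E'
from h import *
np.set_printoptions(precision=4,suppress=True)
top=cv2.imread('pics/top0.png')[:,:,::-1].copy()
cr=lambda x,y,ox,oy,f:(ox+(x+.5)/f-.5,oy+(y+.5)/f-.5)
P=np.array([onz('top',*cr(*p,195,140,6),.154)[:2] for p in[(214,283),(320,230),(355,297),(250,353)]])
print('plate',P.mean(0),[ (np.linalg.norm(d),np.degrees(np.arctan2(d[1],d[0]))) for d in np.roll(P,-1,0)-P])
m=brass(top)
for sl,z in((slice(200,300),.154),(slice(375,425),.024)):
    ys,xs=np.nonzero(m[:,sl]);xs=xs+sl.start
    Q=np.array([onz('top',x,y,z)[:2] for x,y in zip(xs,ys)]);w,V=np.linalg.eigh(np.cov(Q.T))
    print(Q.mean(0),len(Q),np.sqrt(12*w),np.degrees(np.arctan2(V[1,1],V[0,1])),)
g=cv2.cvtColor(top,cv2.COLOR_RGB2GRAY)
print(g[208:226,230:252])
side=cv2.imread('pics/side0.png')[:,:,::-1].copy()
g=cv2.cvtColor(side,cv2.COLOR_RGB2GRAY)
print(g[192:208,246:264])
yaw=np.radians(10.8);Rz=np.array([[np.cos(yaw),-np.sin(yaw)],[np.sin(yaw),np.cos(yaw)]])
O=np.array([.618,.2474])-Rz@[-.009,0];print('bal',O)
for y in(.02,.025,.03,.035):
  for n in("top","side"):
    for (x,z,l) in((-.0988,.0716,'tip'),(-.094,.064,'grip'),(-.0813,.0437,'base')):
        print(y,n,l,np.round(proj(n,[*(O+Rz@[x,y]),z]),1),end=' ')
  print()
E
```

```text
plate [0.6047 0.2478] [(np.float64(0.05701986185052755), np.float64(-63.58483162136253)), (np.float64(0.037719009733592906), np.float64(-152.83566275833073)), (np.float64(0.05699662608501252), np.float64(117.84303250630329)), (np.float64(0.03913969185187851), np.float64(27.19706995202865))]
[0.6045 0.2476] 195 [0.0329 0.0519] 116.34407573611517
[ 0.6347 -0.238 ] 331 [0.0568 0.0618] 168.78563116579835
[[138 139 139 140 140 140 139 138 138 140 141 141 133 132 120 114 113 103
  100  97  96  95]
 [139 140 140 137 138 140 140 138 135 127 114 110 107 106 102  98  95  92
   94  95  96  95]
 [141 142 139 134 126 120 113 109 106 103  99  94  96  94  94  96  96  96
   95  98 101 100]
 [121 113 108 104 104  99  94  93  93  98  96  94  91  82  82  92 100  99
  104 108 127 126]
 [100  95  93  92  97  97  95  94  85  77  77  69  68  62  69  95 128 127
  124 124 136 131]
 [ 97  98 100 103  99  90  72  65  57  46  44  41  42  53  58  91 130 131
  131 125 130 129]
 [101 104 112 129 131 114  62  46  40  27  24  22  29  44  56  75 105 122
  125 127 124 125]
 [130 129 133 138 133 121  70  51  36  22  11
[... 2190 characters left out ...]
8 0.2491]
0.02 top tip [245.2 219. ] 0.02 top grip [245.3 217.8] 0.02 top base [245.5 214.8] 0.02 side tip [256.5 198.1] 0.02 side grip [257.2 198.9] 0.02 side base [259.2 201. ] 
0.025 top tip [243.5 219.3] 0.025 top grip [243.6 218.1] 0.025 top base [243.9 215.1] 0.025 side tip [255.3 197.8] 0.025 side grip [256.1 198.6] 0.025 side base [258.1 200.7] 
0.03 top tip [241.9 219.6] 0.03 top grip [242.  218.5] 0.03 top base [242.3 215.5] 0.03 side tip [254.2 197.5] 0.03 side grip [255.  198.3] 0.03 side base [257.  200.4] 
0.035 top tip [240.3 220. ] 0.035 top grip [240.4 218.8] 0.035 top base [240.7 215.8] 0.035 side tip [253.  197.2] 0.035 side grip [253.8 198. ] 0.035 side base [255.8 200.1]
```

>>> carry_out:
  steps:
    - {"xyz": [3.5,-3,1.5],"rot": [0,0,6]}
    - {"xyz": [7,-6,1.5],"rot": [0,0,12]}
    - {"xyz": [10.5,-9,1.5],"rot": [0,0,18]}
    - {"xyz": [14,-12,1.5],"rot": [0,0,24]}
    - {"xyz": [17.5,-15,1.5],"rot": [0,0,30]}
    - {"xyz": [21,-18,1.5],"rot": [0,0,36]}
    - {"xyz": [24.5,-21,1.5],"rot": [0,0,42]}
    - {"xyz": [28,-24,1.5],"rot": [0,0,48]}
    - {"xyz": [31,-27,1.5],"rot": [0,0,54]}
    - {"xyz": [33.3,-28.7,1.5],"rot": [0,0,54]}
  grip: 1

```text
t: 1.1
tool_pos: [0.6061, 0.2451, 0.2499]
orientation: [-1.637, -2.681, 0.002]
force: [-0.4, 0.3, -0.5]
opening: 0.093
```

```bash
cat > st.py <<'E'
from h import *
np.set_printoptions(precision=4,suppress=True)
s=read_state();M=R.from_rotvec(s['orientation']).as_matrix()
print('t',s['t'],'tcp',s['tool_pos'],'xaxis deg',np.degrees(np.arctan2(M[1,0],M[0,0])),'z',M[:,2],'F',s['force'],'op',s['opening'],'q',s['q'])
E
python3 st.py; python3 - <<'E'
from h import *
t=read_camera('top');cv2.imwrite('pics/t1.png',t[:,:,::-1])
s=read_camera('side');cv2.imwrite('pics/s1.png',cv2.resize(s[120:230,200:340,::-1],None,fx=5,fy=5))
E
```

```text
t 1.1 tcp [0.6061 0.2451 0.2499] xaxis deg 117.18202519897767 z [-0.0007 -0.0009 -1.    ] F [-0.4008  0.299  -0.478 ] op 0.09295106981931793 q [ 0.3063  0.2715  1.3024 -0.0007  1.5687 -1.7389]
```

View pics/s1.png

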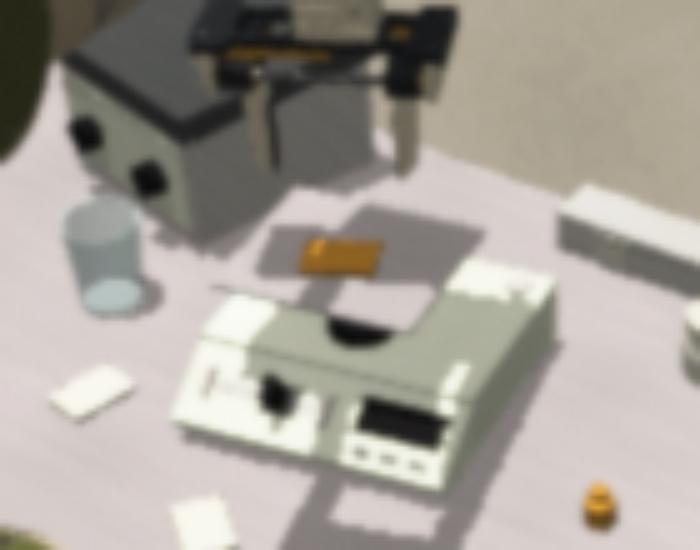

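>>> carry_out:
  steps:
    - {"xyz": [0,0,-2]}
    - {"xyz": [0,0,-4]}
    - {"xyz": [0,0,-6]}
    - {"xyz": [0,0,-7]}
    - {"xyz": [0,0,-7.5]}
    - {"xyz": [0,0,-7.5]}

```text
validation failed for argument at $.st...
```

```bash
python3 st.py; python3 - <<'E'
from h import *
s=read_camera('side');cv2.imwrite('pics/s2.png',cv2.resize(s[140:200,230:310,::-1],None,fx=9,fy=9))
E
```

```text
t 1.2 tcp [0.6067 0.2447 0.2494] xaxis deg 116.84060992319269 z [-0.0008 -0.0013 -1.    ] F [-0.6778  0.4831 -0.5079] op 0.09313084319073948 q [ 0.3055  0.2729  1.3017 -0.001   1.5682 -1.7337]
```

View pics/s2.png

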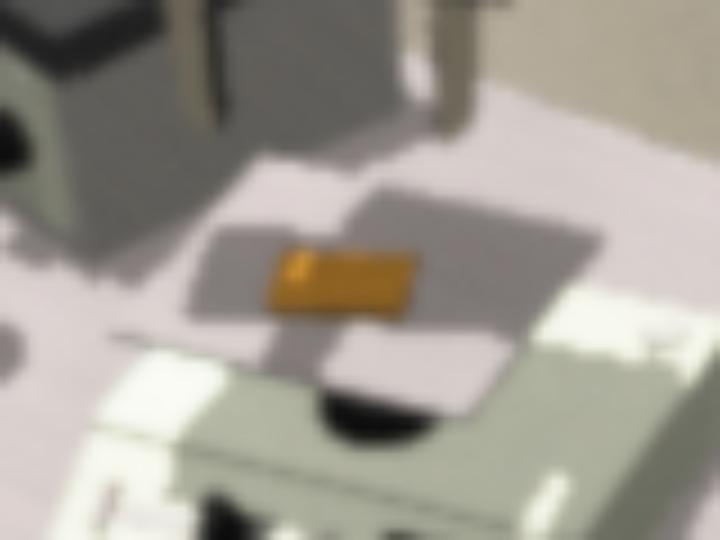

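>>> carry_out:
  steps:
    - {"xyz": [-0.2,0.3,-2],"rot": [0,0,0]}
    - {"xyz": [-0.2,0.3,-4],"rot": [0,0,0]}
    - {"xyz": [-0.2,0.3,-6],"rot": [0,0,0]}
    - {"xyz": [-0.2,0.3,-7],"rot": [0,0,0]}
    - {"xyz": [-0.2,0.3,-7.5],"rot": [0,0,0]}
    - {"xyz": [-0.2,0.3,-7.5],"rot": [0,0,0]}

```text
t: 1.85
tool_pos: [0.602, 0.2515, 0.1753]
orientation: [-1.638, -2.68, 0.001]
force: [0.2, -1.4, 0.0]
opening: 0.0929
```

```bash
python3 st.py; python3 - <<'E'
from h import *
s=read_camera('side');cv2.imwrite('pics/s2.png',cv2.resize(s[140:200,230:310,::-1],None,fx=9,fy=9))
E
python3 st.py
```

```text
t 1.85 tcp [0.602  0.2515 0.1753] xaxis deg 117.11754042991937 z [-0.0009 -0.0002 -1.    ] F [ 0.2133 -1.423   0.0014] op 0.09290375333755939 q [ 0.3171  0.3037  1.4003  0.0001  1.4385 -1.727 ]
t 1.9 tcp [0.6025 0.2515 0.1762] xaxis deg 117.10752900405296 z [ 0.0004  0.0002 -1.    ] F [0.2534 0.2071 0.2014] op 0.09309081788465208 q [ 0.3169  0.3032  1.3992  0.0001  1.4387 -1.7271]
```

View pics/s2.png

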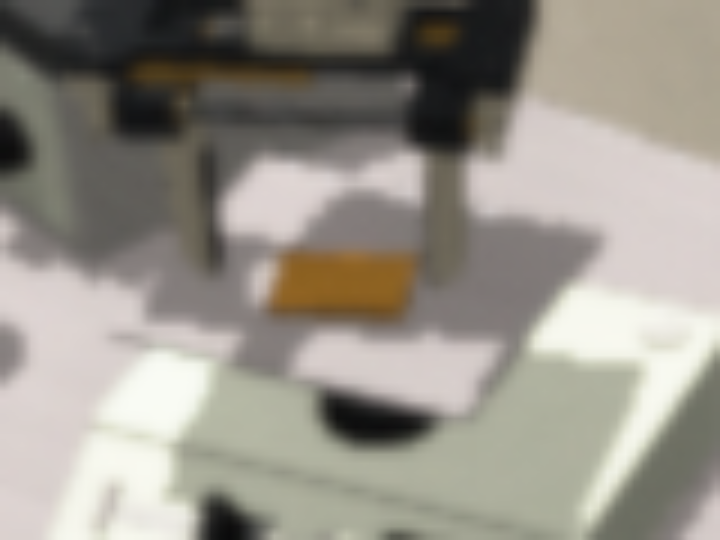

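>>> carry_out:
  steps:
    - {"xyz": [0.2,-0.35,0],"rot": [0,0,0]}
    - {"xyz": [0.2,-0.35,-0.5],"rot": [0,0,0]}
    - {"xyz": [0.2,-0.35,-1.1],"rot": [0,0,0]}
    - {"xyz": [0.2,-0.35,-1.1],"rot": [0,0,0]}
    - {"xyz": [0.2,-0.35,-1.1],"rot": [0,0,0]}

```text
t: 2.4
tool_pos: [0.6044, 0.2474, 0.1642]
orientation: [-1.639, -2.679, 0.001]
force: [0.3, -0.0, 0.6]
opening: 0.0926
```

```bash
python3 - <<'E'
from h import *
s=read_camera('side');cv2.imwrite('pics/s3.png',cv2.resize(s[140:200,230:310,::-1],None,fx=9,fy=9))
E
python3 st.py
```

```text
t 2.45 tcp [0.6045 0.2475 0.1645] xaxis deg 117.07795013734953 z [-0.0004 -0.0001 -1.    ] F [-0.4651  1.39   -0.6779] op 0.09268453610257703 q [ 0.3101  0.3127  1.4095  0.      1.4198 -1.7333]
```

View pics/s3.png

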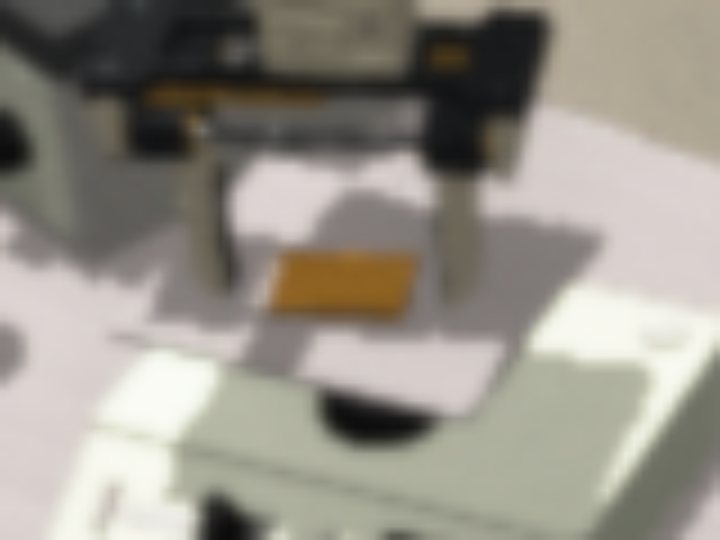

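Fingers straddle the plate evenly (tips at about (213,290) and (455,300), plate centred at (343,285) in the crop). Closing.

>>> carry_out:
  steps:
    - {"xyz": [0,0,0],"rot": [0,0,0]}
    - {"xyz": [0,0,0],"rot": [0,0,0]}
    - {"xyz": [0,0,0],"rot": [0,0,0]}
    - {"xyz": [0,0,0],"rot": [0,0,0]}
    - {"xyz": [0,0,0],"rot": [0,0,0]}
    - {"xyz": [0,0,0],"rot": [0,0,0]}
  grip: 0.4
  force: 25

```text
t: 3.05
tool_pos: [0.6046, 0.2475, 0.1647]
orientation: [1.64, 2.68, -0.0]
force: [-0.6, -1.5, -0.3]
opening: 0.0598
```

```bash
python3 st.py
```

```text
t 3.05 tcp [0.6046 0.2475 0.1647] xaxis deg 117.08096713832744 z [ 0.0001 -0.0001 -1.    ] F [-0.5895 -1.4966 -0.3227] op 0.05978780045919725 q [ 0.3101  0.3125  1.4094 -0.0001  1.4197 -1.7333]
```

>>> carry_out:
  steps:
    - {"xyz": [0,0,0.5],"rot": [0,0,0]}
    - {"xyz": [0,0,1.5],"rot": [0,0,0]}
    - {"xyz": [0,0,3],"rot": [0,0,0]}
    - {"xyz": [0,0,5],"rot": [0,0,0]}
    - {"xyz": [0,0,7],"rot": [0,0,0]}
    - {"xyz": [0,-1,8.5],"rot": [0,0,-1]}
    - {"xyz": [0,-3,9],"rot": [0,0,-3]}
    - {"xyz": [0,-6,9],"rot": [0,0,-6]}
    - {"xyz": [0,-9.5,9],"rot": [0,0,-9]}
    - {"xyz": [0,-13,9],"rot": [0,0,-12]}

```text
t: 4.05
tool_pos: [0.604, 0.1148, 0.2542]
orientation: [-1.916, -2.49, 0.002]
force: [-0.4, -0.8, -2.1]
opening: 0.0593
```

>>> carry_out:
  steps:
    - {"xyz": [0,-3.5,0],"rot": [0,0,-3]}
    - {"xyz": [0,-7,0],"rot": [0,0,-6]}
    - {"xyz": [0,-10.5,0],"rot": [0,0,-9]}
    - {"xyz": [0,-14,0],"rot": [0,0,-12]}
    - {"xyz": [0,-17.5,0],"rot": [0,0,-15]}
    - {"xyz": [-0.2,-21,0],"rot": [0,0,-18]}
    - {"xyz": [-0.4,-25,0],"rot": [0,0,-21]}
    - {"xyz": [-0.6,-29,0],"rot": [0,0,-23]}
    - {"xyz": [-0.8,-32.5,0],"rot": [0,0,-25]}
    - {"xyz": [-0.9,-34.8,0],"rot": [0,0,-25.1]}

```text
t: 5.05
tool_pos: [0.5936, -0.2346, 0.2541]
orientation: [-2.413, -2.012, 0.002]
force: [1.0, 0.8, -2.9]
opening: 0.0596
```

```bash
python3 - <<'E'
from h import *
cv2.imwrite('pics/t4.png',cv2.resize(read_camera('top')[120:260,310:480,::-1],None,fx=4,fy=4))
cv2.imwrite('pics/s4.png',cv2.resize(read_camera('side')[120:280,310:480,::-1],None,fx=4,fy=3.7))
s=read_state();M=R.from_rotvec(s['orientation'])
ya=np.radians(80);ty=np.array([np.cos(ya),np.sin(ya),0]);nx=np.array([np.cos(ya-np.pi/2),np.sin(ya-np.pi/2),0])
z=-(np.cos(.34)*np.array([0,0,1])-np.sin(.34)*nx)
T=R.from_matrix(np.stack([ty,np.cross(z,ty),z],1))
print('rot needed deg',np.degrees((T*M.inv()).as_rotvec()),'tcp',s['tool_pos'],'shift cm',(np.array([.5950,-.2310,.0302])-s['tool_pos'])*100)
E
python3 st.py
```

```text
rot needed deg [ -3.39615358 -19.26315135   0.39623559] tcp [ 0.59354423 -0.23517814  0.25389575] shift cm [  0.14557717   0.41781354 -22.36957513]
t 5.15 tcp [ 0.5935 -0.2352  0.2539] xaxis deg 79.61149279900731 z [-0.0016 -0.0009 -1.    ] F [ 0.2822 -0.1165 -1.8045] op 0.059632288863542424 q [-0.4567  0.2284  1.3454 -0.0015  1.5688 -1.8462]
```

View pics/s4.png

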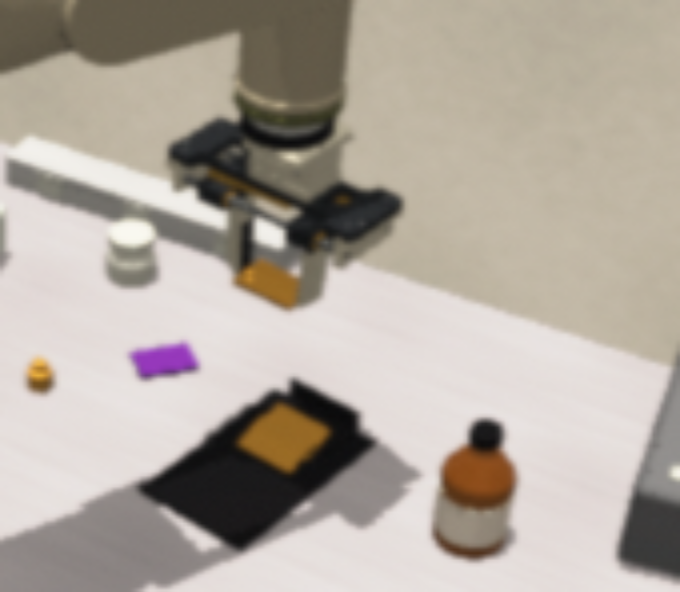

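View pics/t4.png

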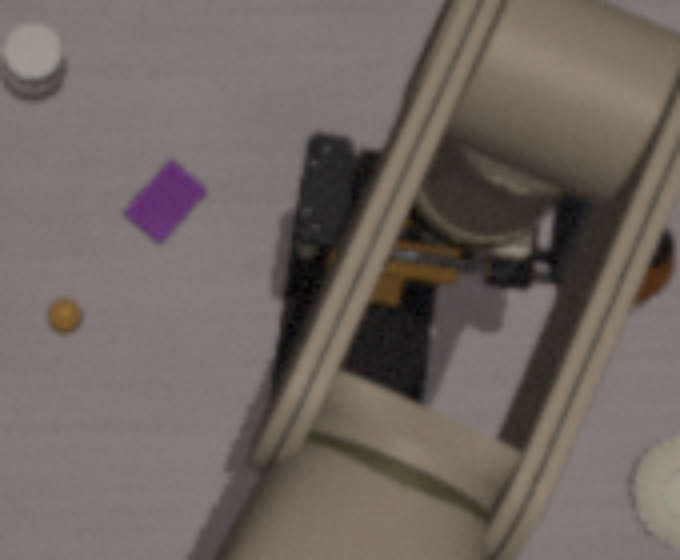

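>>> carry_out:
  steps:
    - {"xyz": [0,0,-1],"rot": [-0.7,-4,0]}
    - {"xyz": [0,0,-3],"rot": [-1.4,-8,0]}
    - {"xyz": [0,0,-6],"rot": [-2.1,-12,0]}
    - {"xyz": [0,0,-9],"rot": [-2.8,-16,0]}
    - {"xyz": [0,0,-12],"rot": [-3.4,-19,0.3]}
    - {"xyz": [0,0,-14.5],"rot": [-3.4,-19.3,0.4]}
    - {"xyz": [0,0,-16.5],"rot": [-3.4,-19.3,0.4]}
    - {"xyz": [0,0,-18],"rot": [-3.4,-19.3,0.4]}
    - {"xyz": [0,0,-18],"rot": [-3.4,-19.3,0.4]}
    - {"xyz": [0,0,-18],"rot": [-3.4,-19.3,0.4]}

```text
t: 6.15
tool_pos: [0.5957, -0.2306, 0.0751]
orientation: [2.187, 1.847, 0.318]
force: [0.2, -0.2, -0.8]
opening: 0.0596
```

```bash
cat > chk.py <<'E'
from h import *
import sys
cv2.imwrite(f'pics/s{sys.argv[1]}.png',cv2.resize(read_camera('side')[190:280,320:430,::-1],None,fx=7,fy=6.5))
s=read_state();M=R.from_rotvec(s['orientation'])
ya=np.radians(80);ty=np.array([np.cos(ya),np.sin(ya),0]);nx=np.array([np.cos(ya-np.pi/2),np.sin(ya-np.pi/2),0])
z=-(np.cos(.34)*np.array([0,0,1])-np.sin(.34)*nx)
T=R.from_matrix(np.stack([ty,np.cross(z,ty),z],1))
print('rot needed deg',np.degrees((T*M.inv()).as_rotvec()).round(2),'shift cm',((np.array([.5950,-.2310,.0302])-s['tool_pos'])*100).round(2))
E
python3 chk.py 5;python3 st.py
```

```text
rot needed deg [ 0.12  0.19 -0.36] shift cm [-0.13 -0.   -4.58]
t 6.2 tcp [ 0.5963 -0.231   0.076 ] xaxis deg 80.36243608802467 z [ 0.3319 -0.0578 -0.9415] F [-0.2624 -0.2009 -1.438 ] op 0.05962792222824831 q [-0.5136  0.086   1.8811  0.1499  0.8549 -1.9967]
```

View pics/s5.png

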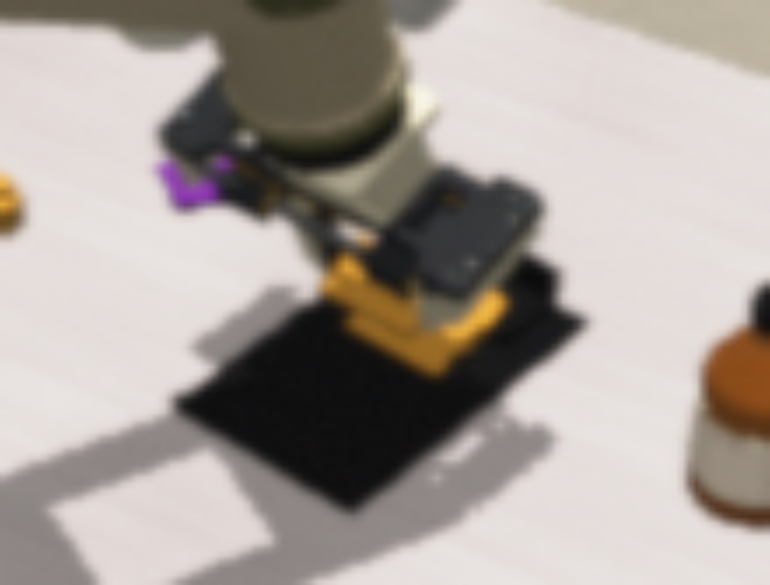

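>>> carry_out:
  steps:
    - {"xyz": [-0.1,0,-1],"rot": [0,0,0]}
    - {"xyz": [-0.1,0,-2],"rot": [0,0,0]}
    - {"xyz": [-0.1,0,-3],"rot": [0,0,0]}
    - {"xyz": [-0.1,0,-3.6],"rot": [0,0,0]}
    - {"xyz": [-0.1,0,-4],"rot": [0,0,0]}
    - {"xyz": [-0.1,0,-4.2],"rot": [0,0,0]}
    - {"xyz": [-0.1,0,-4.2],"rot": [0,0,0]}
    - {"xyz": [-0.1,0,-4.2],"rot": [0,0,0]}

```text
t: 7.0
tool_pos: [0.5949, -0.2306, 0.033]
orientation: [2.186, 1.847, 0.318]
force: [-0.2, -0.5, -0.8]
opening: 0.0597
```

```bash
python3 chk.py 6;python3 st.py
```

```text
rot needed deg [ 0.1   0.15 -0.38] shift cm [ 0.   -0.03 -0.3 ]
t 7.05 tcp [ 0.595  -0.2307  0.0332] xaxis deg 80.37503163309857 z [ 0.3312 -0.0574 -0.9418] F [ 0.3579  0.4907 -1.8624] op 0.05956676984964041 q [-0.5145  0.1498  1.9015  0.1626  0.7727 -2.0159]
```

View pics/s6.png

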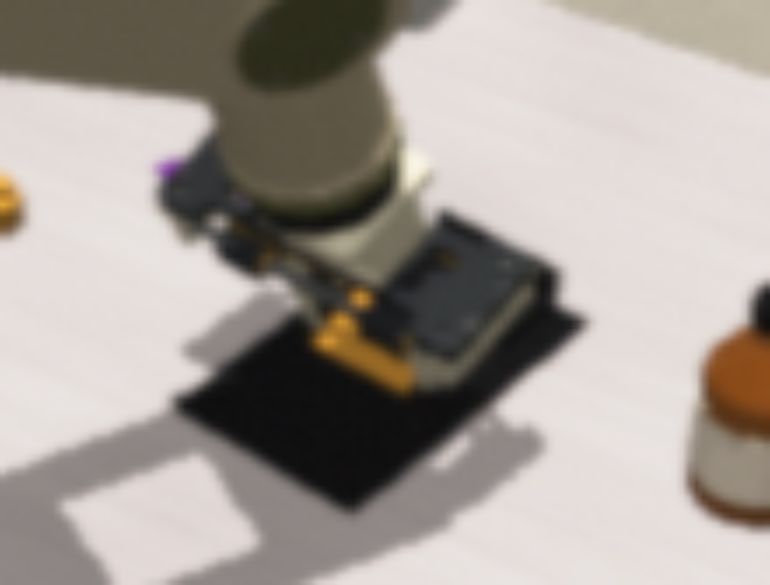

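>>> carry_out:
  steps:
    - {"xyz": [0,0,-0.1],"rot": [0,0,0]}
    - {"xyz": [0,0,-0.2],"rot": [0,0,0]}
    - {"xyz": [0,0,-0.2],"rot": [0,0,0]}

```text
t: 7.35
tool_pos: [0.5945, -0.2305, 0.0306]
orientation: [2.187, 1.847, 0.318]
force: [0.5, -0.1, -1.4]
opening: 0.0597
```

>>> carry_out:
  steps:
    - {"xyz": [0,0,-0.1],"rot": [0,0,0]}
    - {"xyz": [0,0,-0.1],"rot": [0,0,0]}

```text
t: 7.55
tool_pos: [0.5947, -0.2306, 0.0298]
orientation: [2.186, 1.847, 0.318]
force: [-0.2, -0.1, -0.7]
opening: 0.0593
```

>>> carry_out:
  steps:
    - {"xyz": [0,0,-0.05],"rot": [0,0,0]}
    - {"xyz": [0,0,-0.1],"rot": [0,0,0]}
    - {"xyz": [0,0,-0.1],"rot": [0,0,0]}

```text
t: 7.85
tool_pos: [0.5949, -0.2306, 0.0295]
orientation: [2.186, 1.847, 0.318]
force: [-5.9, 1.3, 6.1]
opening: 0.0597
```

```bash
python3 chk.py 7;python3 st.py
```

```text
rot needed deg [ 0.09  0.14 -0.38] shift cm [ 0.01 -0.04  0.07]
t 7.9 tcp [ 0.5949 -0.2306  0.0295] xaxis deg 80.38200763742503 z [ 0.3311 -0.0572 -0.9419] F [-5.3644  2.2174  7.5892] op 0.05956426355778692 q [-0.5144  0.1559  1.9026  0.1639  0.7658 -2.0177]
```

>>> carry_out:
  steps:
    - {"xyz": [0,0,0.05],"rot": [0,0,0]}
    - {"xyz": [0,0,0.05],"rot": [0,0,0]}
  force: 6

```text
t: 8.1
tool_pos: [0.595, -0.2306, 0.0295]
orientation: [2.186, 1.847, 0.318]
force: [-0.0, 0.1, 0.8]
opening: 0.0603
```

>>> carry_out:
  steps:
    - {"xyz": [0,0,0],"rot": [0,0,0]}
    - {"xyz": [0,0,0],"rot": [0,0,0]}
    - {"xyz": [0,0,0],"rot": [0,0,0]}
    - {"xyz": [0,0,0],"rot": [0,0,0]}
  grip: 0.75

```text
t: 8.5
tool_pos: [0.5945, -0.2305, 0.029]
orientation: [2.187, 1.847, 0.318]
force: [-0.1, -0.1, 0.3]
opening: 0.0694
```

```bash
python3 chk.py 8;python3 st.py
```

```text
rot needed deg [ 0.08  0.1  -0.37] shift cm [ 0.05 -0.05  0.12]
t 8.55 tcp [ 0.5945 -0.2305  0.029 ] xaxis deg 80.37395269581175 z [ 0.3304 -0.057  -0.9421] F [0.7451 0.0533 0.1624] op 0.06960825151999056 q [-0.5145  0.1563  1.903   0.1637  0.7658 -2.0175]
```

View pics/s8.png

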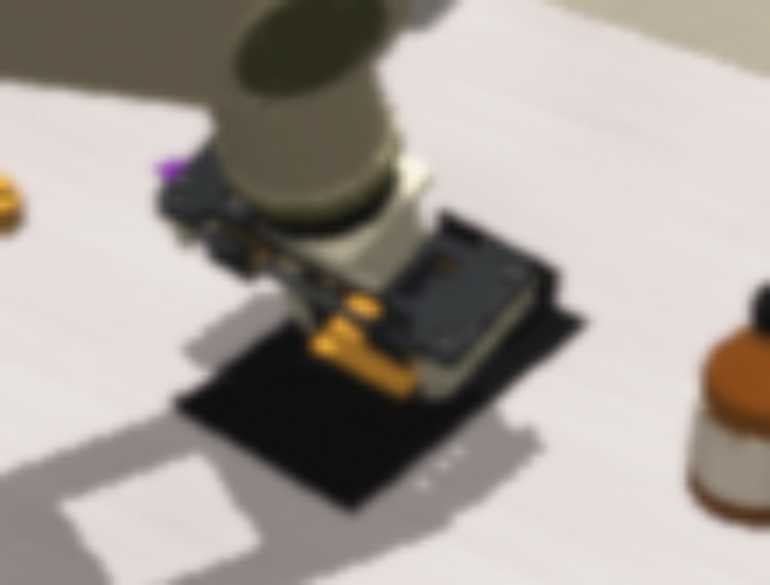

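>>> carry_out:
  steps:
    - {"xyz": [-0.2,0.03,0.5],"rot": [0,0,0]}
    - {"xyz": [-0.5,0.09,1.5],"rot": [0,0,0]}
    - {"xyz": [-1.1,0.2,3],"rot": [0,0,0]}
    - {"xyz": [-2,0.3,6],"rot": [0,0,0]}
    - {"xyz": [-3,0.5,9],"rot": [0,0,0]}
    - {"xyz": [-5,2.5,13],"rot": [0,0,0]}
    - {"xyz": [-7,6,15],"rot": [0,0,0]}
    - {"xyz": [-9,10,16],"rot": [0,0,0]}
    - {"xyz": [-11,15,16],"rot": [0,0,0]}
    - {"xyz": [-12,20,16],"rot": [0,0,0]}

```text
t: 9.55
tool_pos: [0.4747, -0.0346, 0.1908]
orientation: [2.187, 1.843, 0.32]
force: [0.3, 0.2, -0.0]
opening: 0.0694
```

```bash
python3 st.py; python3 - <<'E'
from h import *
np.set_printoptions(precision=4,suppress=True)
t=read_camera('top')
cv2.imwrite('pics/t9.png',cv2.resize(t[150:240,365:440,::-1],None,fx=7,fy=6.5))
s=read_camera('side');cv2.imwrite('pics/s9.png',cv2.resize(s[195:285,325:425,::-1],None,fx=7,fy=6.5))
m=brass(t);m[:,:370]=0;m[:,430:]=0
for c in blobs(m,20):
    P=np.array([onz('top',*p,.022)[:2] for p in cv2.boxPoints(cv2.minAreaRect(c))]);d=np.roll(P,-1,0)-P
    print(P.mean(0),np.linalg.norm(d,axis=1),np.degrees(np.arctan2(d[:,1],d[:,0])))
E
```

```text
t 9.55 tcp [ 0.4747 -0.0346  0.1908] xaxis deg 80.23918453959965 z [ 0.3333 -0.0583 -0.941 ] F [ 0.2692  0.2023 -0.0418] op 0.06943835604888549 q [-0.1831 -0.5617  2.2031  0.0036  1.1551 -1.5846]
[ 0.6225 -0.2352] [0.0877 0.0579 0.0876 0.0573] [ -13.6703 -102.7553  165.9386   77.3734]
```

View pics/t9.png

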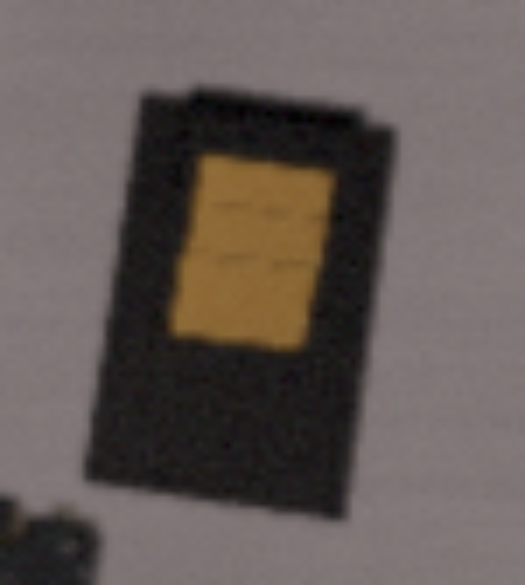

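View pics/s9.png

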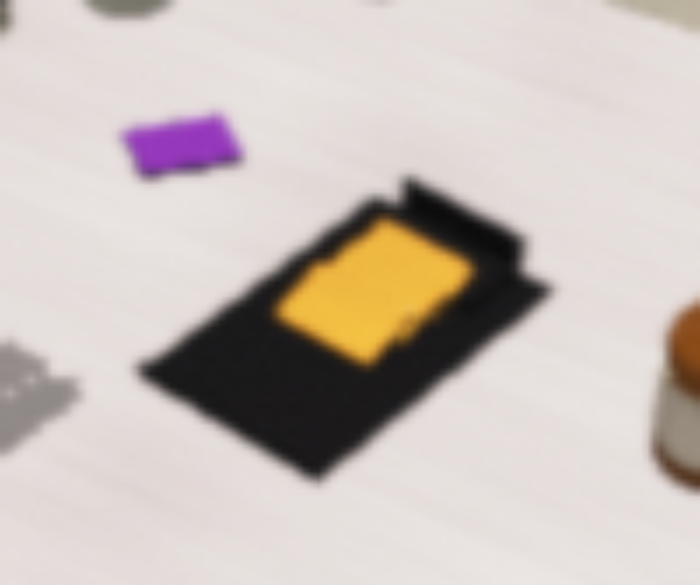

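```bash
cat > lk.py <<'E'
from h import *
np.set_printoptions(precision=2,suppress=True)
s=read_state();M=R.from_rotvec(s['orientation'])
yaw=np.radians(10.8);ex=np.array([np.cos(yaw),np.sin(yaw),0]);ey=np.array([-np.sin(yaw),np.cos(yaw),0]);ez=np.array([0,0,1.])
L=np.radians(35);z=np.sin(L)*ex-np.cos(L)*ez
T=R.from_matrix(np.stack([ey,np.cross(z,ey),z],1))
G=np.array([.5289,.2610,.064]);d=G-s['tool_pos']
print('t',s['t'],'rot deg',np.degrees((T*M.inv()).as_rotvec()),'pre shift cm',(d-.10*z)*100,'in shift',(d-.001*z)*100,'tcp-G in bal axes(x,y) mm',-d@ex*1e3,-d@ey*1e3,'along z',-d@z*1e3,'F ey',s['force']@ey,'F',s['force'],'op',s['opening'],s['q'])
print('z cm',z,'ey',ey)
E
python3 lk.py
```

```text
t 9.65 rot deg [  0.17 -15.37  19.92] pre shift cm [-0.21 27.99 -4.43] in shift [  5.36  29.05 -12.54] tcp-G in bal axes(x,y) mm -107.70388137027976 -275.30673498545264 along z -165.1903054829575 F ey -0.9021513899315757 F [ 0.4  -0.84 -0.02] op 0.06976763153452184 [-0.17 -0.56  2.2   0.01  1.16 -1.58]
z cm [ 0.56  0.11 -0.82] ey [-0.19  0.98  0.  ]
```

>>> carry_out:
  steps:
    - {"xyz": [0,2.5,-0.4],"rot": [0,-1.7,2.2]}
    - {"xyz": [0,6,-0.8],"rot": [0,-3.4,4.4]}
    - {"xyz": [0,10,-1.3],"rot": [0,-5.1,6.6]}
    - {"xyz": [0,14,-1.8],"rot": [0.1,-6.8,8.8]}
    - {"xyz": [-0.1,18,-2.3],"rot": [0.1,-8.5,11]}
    - {"xyz": [-0.1,22,-2.8],"rot": [0.1,-10.2,13.2]}
    - {"xyz": [-0.2,25,-3.4],"rot": [0.1,-12,15.5]}
    - {"xyz": [-0.2,27,-4],"rot": [0.2,-14,18]}
    - {"xyz": [-0.2,28,-4.4],"rot": [0.2,-15.4,19.9]}
    - {"xyz": [-0.2,28,-4.4],"rot": [0.2,-15.4,19.9]}
  grip: 0.35

```text
t: 10.65
tool_pos: [0.4728, 0.2449, 0.1442]
orientation: [1.713, 2.06, 0.646]
force: [-0.6, 0.5, -0.6]
opening: 0.0327
```

>>> carry_out:
  steps:
    - {"xyz": [0,0,0],"rot": [0,0,0]}
    - {"xyz": [0,0,0],"rot": [0,0,0]}

```text
t: 10.85
tool_pos: [0.4743, 0.2442, 0.1462]
orientation: [1.716, 2.055, 0.648]
force: [-0.6, -0.7, -0.2]
opening: 0.0328
```

```bash
python3 lk.py; python3 - <<'E'
from h import *
s=read_camera('side');cv2.imwrite('pics/s10.png',cv2.resize(s[130:230,210:330,::-1],None,fx=6,fy=5.8))
t=read_camera('top');cv2.imwrite('pics/t10.png',cv2.resize(t[140:260,190:320,::-1],None,fx=5.5,fy=4.9))
E
```

```text
t 10.85 rot deg [-0.05 -0.05  0.52] pre shift cm [-0.18  0.61 -0.02] in shift [ 5.4   1.67 -8.13] tcp-G in bal axes(x,y) mm -56.75364634155977 -6.317879201668382 along z -99.85799700491202 F ey -0.52048519727159 F [-0.65 -0.65 -0.2 ] op 0.03277899591975218 [ 0.5  -0.52  2.34 -0.27  0.75 -1.11]
z cm [ 0.56  0.11 -0.82] ey [-0.19  0.98  0.  ]
```

View pics/s10.png

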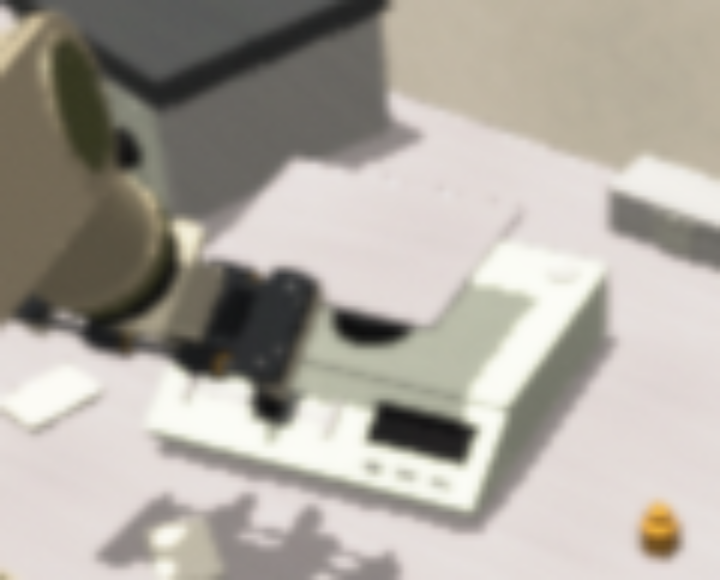

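View pics/t10.png

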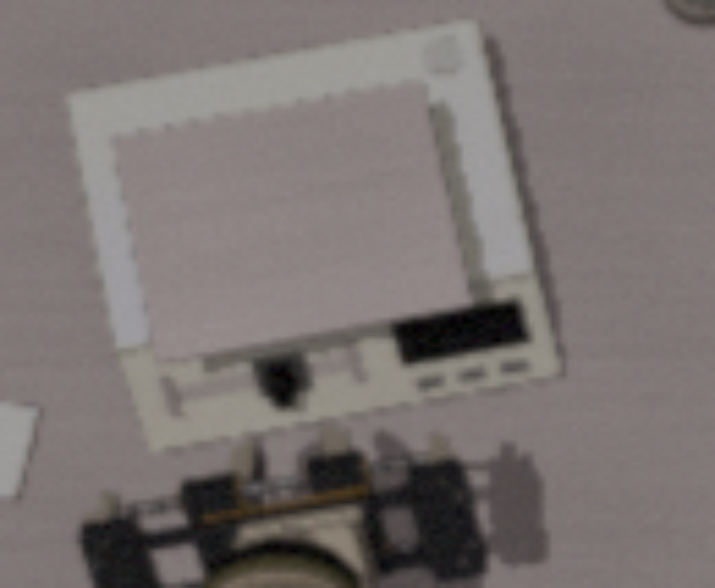

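>>> carry_out:
  steps:
    - {"xyz": [0.3,0.8,-1],"rot": [0,0,0.5]}
    - {"xyz": [1.1,0.95,-2],"rot": [0,0,0.5]}
    - {"xyz": [1.9,1.1,-3],"rot": [0,0,0.5]}
    - {"xyz": [2.5,1.2,-4],"rot": [0,0,0.5]}
    - {"xyz": [2.5,1.2,-4],"rot": [0,0,0.5]}
    - {"xyz": [2.5,1.2,-4],"rot": [0,0,0.5]}

```text
t: 11.55
tool_pos: [0.4987, 0.2563, 0.1052]
orientation: [1.708, 2.065, 0.649]
force: [-0.1, -0.4, -0.7]
opening: 0.0322
```

```bash
python3 - <<'E'
from h import *
s=read_camera('side');cv2.imwrite('pics/s11.png',cv2.resize(s[150:220,220:300,::-1],None,fx=9,fy=8))
t=read_camera('top');cv2.imwrite('pics/t11.png',cv2.resize(t[180:250,195:285,::-1],None,fx=8,fy=8))
E
python3 lk.py
```

```text
t 11.65 rot deg [-0.05 -0.04 -0.07] pre shift cm [-2.64 -0.65  3.99] in shift [ 2.94  0.41 -4.12] tcp-G in bal axes(x,y) mm -30.247534517352467 1.4754039064399054 along z -51.758392529339275 F ey 0.03829296340212124 F [ 0.15  0.07 -0.22] op 0.032327926896366085 [ 0.49 -0.35  2.3  -0.3   0.62 -1.07]
z cm [ 0.56  0.11 -0.82] ey [-0.19  0.98  0.  ]
```

View pics/s11.png

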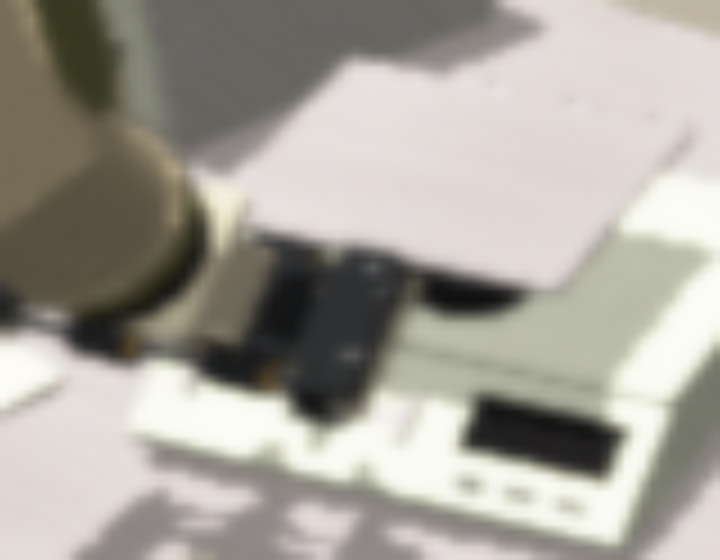

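View pics/t11.png

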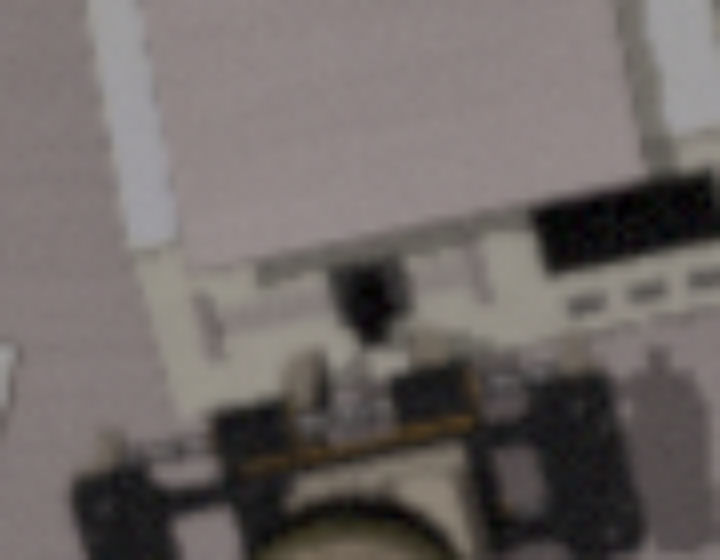

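>>> carry_out:
  steps:
    - {"xyz": [0.7,0.1,-1],"rot": [0,0,0]}
    - {"xyz": [1.4,0.2,-2],"rot": [0,0,0]}
    - {"xyz": [2,0.3,-2.8],"rot": [0,0,0]}
    - {"xyz": [2.4,0.4,-3.4],"rot": [0,0,0]}
    - {"xyz": [2.4,0.4,-3.4],"rot": [0,0,0]}

```text
t: 12.15
tool_pos: [0.5225, 0.2607, 0.0708]
orientation: [1.707, 2.066, 0.65]
force: [-0.1, 0.3, -1.0]
opening: 0.0323
```

```bash
python3 - <<'E'
from h import *
s=read_camera('side');cv2.imwrite('pics/s12.png',cv2.resize(s[150:220,220:300,::-1],None,fx=9,fy=8))
t=read_camera('top');cv2.imwrite('pics/t12.png',cv2.resize(t[180:250,195:285,::-1],None,fx=8,fy=8))
E
python3 lk.py
```

```text
t 12.25 rot deg [-0.02 -0.08 -0.09] pre shift cm [-5.   -1.06  7.45] in shift [ 0.58  0.01 -0.66] tcp-G in bal axes(x,y) mm -6.242566288644194 1.0163159372458166 along z -9.674277724849276 F ey -0.9279508179407245 F [-0.03 -0.95  0.72] op 0.032740652394477876 [ 0.47 -0.2   2.26 -0.33  0.52 -1.05]
z cm [ 0.56  0.11 -0.82] ey [-0.19  0.98  0.  ]
```

View pics/t12.png

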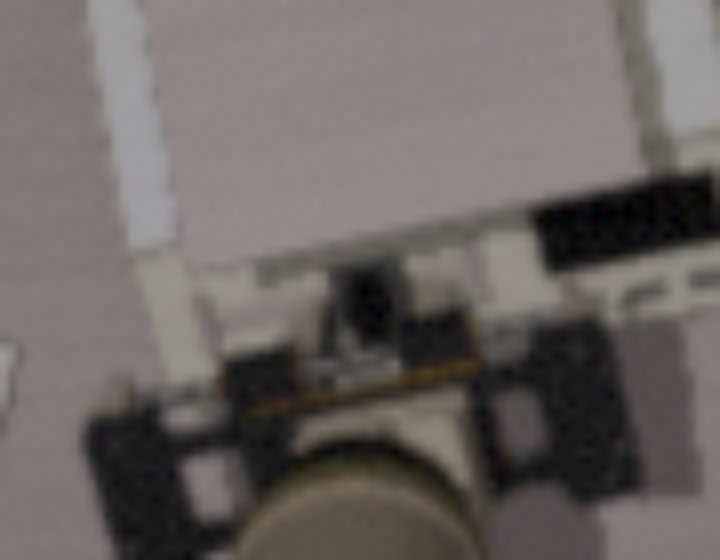

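View pics/s12.png

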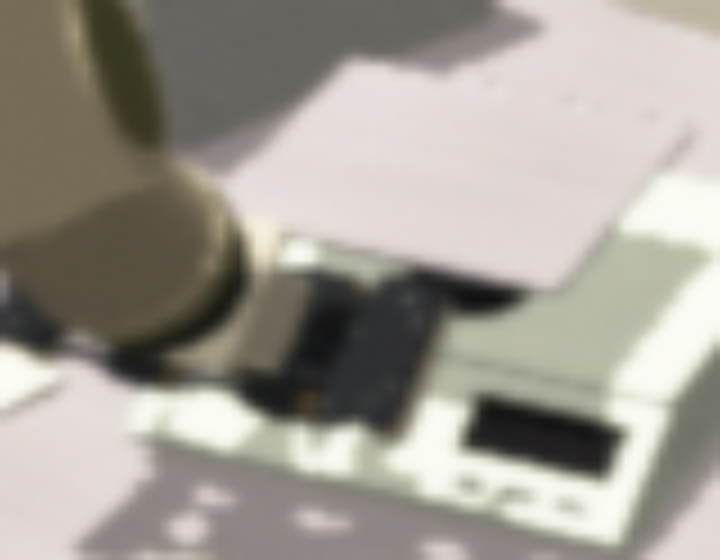

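>>> carry_out:
  steps:
    - {"xyz": [0.15,0.03,-0.2],"rot": [0,0,0]}
    - {"xyz": [0.3,0.06,-0.4],"rot": [0,0,0]}
    - {"xyz": [0.3,0.06,-0.4],"rot": [0,0,0]}
    - {"xyz": [0.3,0.06,-0.4],"rot": [0,0,0]}
  grip: 0.2

```text
t: 12.65
tool_pos: [0.5256, 0.2614, 0.0672]
orientation: [1.707, 2.066, 0.65]
force: [0.3, -0.4, 0.7]
opening: 0.0187
```

>>> carry_out:
  steps:
    - {"xyz": [-0.06,0.3,0],"rot": [0,0,0]}
    - {"xyz": [-0.11,0.6,0],"rot": [0,0,0]}
    - {"xyz": [-0.19,1,0],"rot": [0,0,0]}
    - {"xyz": [-0.27,1.4,0],"rot": [0,0,0]}
    - {"xyz": [-0.34,1.8,0],"rot": [0,0,0]}
    - {"xyz": [-0.42,2.2,0],"rot": [0,0,0]}
    - {"xyz": [-0.5,2.6,0],"rot": [0,0,0]}
    - {"xyz": [-0.57,3,0],"rot": [0,0,0]}
    - {"xyz": [-0.57,3,0],"rot": [0,0,0]}

```text
t: 13.55
tool_pos: [0.5197, 0.2922, 0.0671]
orientation: [1.706, 2.067, 0.651]
force: [-0.2, 0.3, -1.1]
opening: 0.0188
```

```bash
python3 - <<'E'
from h import *
t=read_camera('top');cv2.imwrite('pics/t13.png',cv2.resize(t[180:250,195:285,::-1],None,fx=8,fy=8))
E
python3 lk.py
```

```text
t 13.6 rot deg [-0.04 -0.08 -0.14] pre shift cm [-4.72 -4.18  7.88] in shift [ 0.86 -3.11 -0.23] tcp-G in bal axes(x,y) mm -3.165884563655909 32.205688654774065 along z -4.3562053312710445 F ey -0.2328594222877749 F [-0.91 -0.41 -0.65] op 0.01853598969693535 [ 0.55 -0.14  2.22 -0.41  0.52 -0.92]
z cm [ 0.56  0.11 -0.82] ey [-0.19  0.98  0.  ]
```

View pics/t13.png

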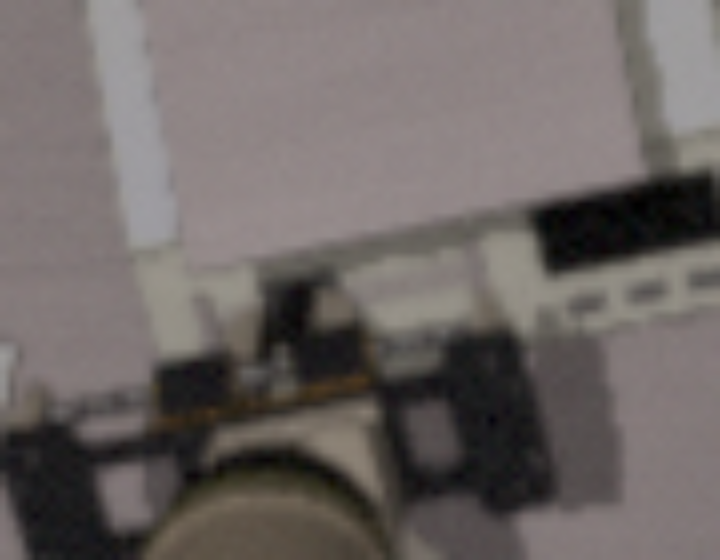

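>>> carry_out:
  steps:
    - {"xyz": [-0.04,0.2,0],"rot": [0,0,0]}
    - {"xyz": [-0.08,0.4,0],"rot": [0,0,0]}
    - {"xyz": [-0.12,0.6,0],"rot": [0,0,0]}

```text
t: 13.9
tool_pos: [0.5187, 0.2973, 0.0671]
orientation: [1.707, 2.066, 0.65]
force: [-0.8, -2.2, -0.1]
opening: 0.019
```

>>> carry_out:
  steps:
    - {"xyz": [-0.04,0.2,0],"rot": [0,0,0]}
    - {"xyz": [-0.08,0.4,0],"rot": [0,0,0]}

```text
t: 14.1
tool_pos: [0.5179, 0.3015, 0.0671]
orientation: [1.707, 2.066, 0.65]
force: [1.3, -2.1, -1.3]
opening: 0.0185
```

>>> carry_out:
  steps:
    - {"xyz": [-0.04,0.2,0],"rot": [0,0,0]}
    - {"xyz": [-0.08,0.4,0],"rot": [0,0,0]}

```text
t: 14.3
tool_pos: [0.5173, 0.3042, 0.067]
orientation: [1.707, 2.065, 0.647]
force: [2.5, -12.8, 3.6]
opening: 0.0224
```

>>> carry_out:
  steps:
    - {"xyz": [-0.04,0.2,0],"rot": [0,0,0]}
    - {"xyz": [-0.06,0.3,0],"rot": [0,0,0]}

```text
t: 14.5
tool_pos: [0.5168, 0.307, 0.067]
orientation: [1.707, 2.065, 0.647]
force: [1.9, -11.7, 3.2]
opening: 0.0283
```

>>> carry_out:
  steps:
    - {"xyz": [0,0,0],"rot": [0,0,0]}
    - {"xyz": [0,0,0],"rot": [0,0,0]}
    - {"xyz": [0,0,0],"rot": [0,0,0]}
  grip: 0.2
  force: 12

```text
t: 14.8
tool_pos: [0.5172, 0.3049, 0.0669]
orientation: [1.707, 2.063, 0.642]
force: [1.6, -24.5, 8.7]
opening: 0.0238
```

```bash
python3 - <<'E'
from h import *
t=read_camera('top');cv2.imwrite('pics/t14.png',cv2.resize(t[180:250,195:285,::-1],None,fx=8,fy=8))
E
python3 lk.py
```

```text
t 14.85 rot deg [ 0.3  -0.13  0.11] pre shift cm [-4.47 -5.46  7.9 ] in shift [ 1.11 -4.4  -0.21] tcp-G in bal axes(x,y) mm -3.245981780280011 45.308995944188055 along z -4.272474428998527 F ey -24.1124805728753 F [  1.49 -24.26  10.75] op 0.02347911318890343 [ 0.58 -0.12  2.2  -0.45  0.54 -0.85]
z cm [ 0.56  0.11 -0.82] ey [-0.19  0.98  0.  ]
```

View pics/t14.png

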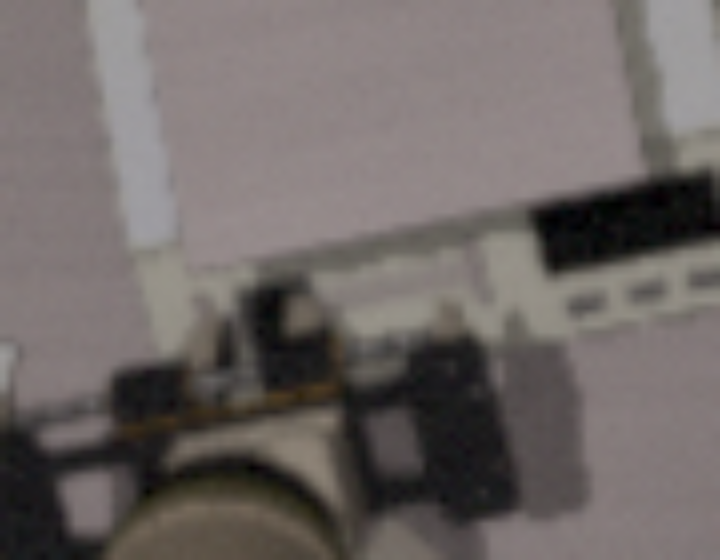

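>>> carry_out:
  steps:
    - {"xyz": [0.08,-0.4,0],"rot": [0,0,0]}
    - {"xyz": [0.16,-0.8,0],"rot": [0,0,0]}
    - {"xyz": [0.16,-0.8,0],"rot": [0,0,0]}
    - {"xyz": [0.16,-0.8,0],"rot": [0,0,0]}
  grip: 0.4

```text
t: 15.25
tool_pos: [0.518, 0.3008, 0.0672]
orientation: [1.707, 2.066, 0.651]
force: [0.8, 0.6, -0.1]
opening: 0.037
```

```bash
python3 - <<'E'
from h import *
t=read_camera('top');cv2.imwrite('pics/t15.png',cv2.resize(t[180:250,195:285,::-1],None,fx=8,fy=8))
E
python3 lk.py
```

```text
t 15.3 rot deg [-0.04 -0.08 -0.12] pre shift cm [-4.54 -5.06  7.87] in shift [ 1.03 -3.99 -0.24] tcp-G in bal axes(x,y) mm -3.24367334814213 41.16395113071415 along z -4.487121495991518 F ey -0.09684042565947945 F [ 0.21 -0.06  0.64] op 0.037393825014226924 [ 0.57 -0.13  2.21 -0.43  0.53 -0.88]
z cm [ 0.56  0.11 -0.82] ey [-0.19  0.98  0.  ]
```

View pics/t15.png

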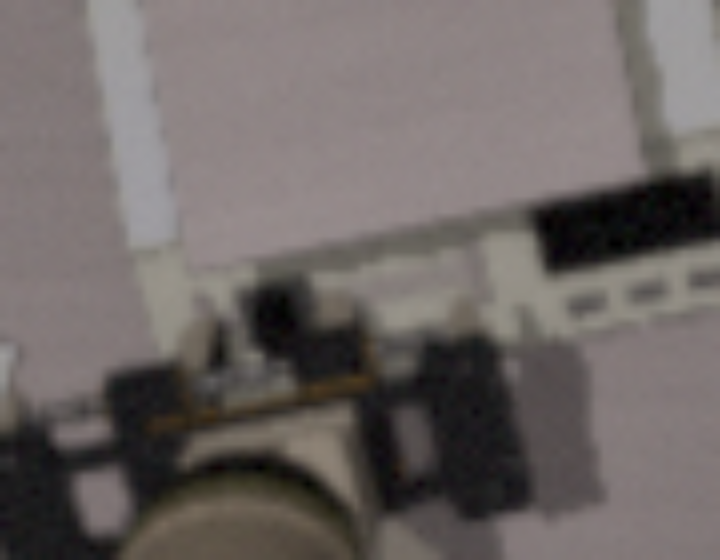

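>>> carry_out:
  steps:
    - {"xyz": [-0.6,-0.11,0.8],"rot": [0,0,0]}
    - {"xyz": [-1.7,-0.33,2.5],"rot": [0,0,0]}
    - {"xyz": [-3.4,-0.65,4.9],"rot": [0,0,0]}
    - {"xyz": [-5.6,-1.1,8.2],"rot": [0,0,0]}
    - {"xyz": [-7,-3,11],"rot": [0,0,0]}
    - {"xyz": [-8,-7,13],"rot": [0,0,0]}
    - {"xyz": [-8.5,-11.5,14],"rot": [0,0,0]}
    - {"xyz": [-9,-16,14],"rot": [0,0,0]}
    - {"xyz": [-9,-20,14],"rot": [0,0,0]}
    - {"xyz": [-9,-22,14],"rot": [0,0,0]}

```text
t: 16.3
tool_pos: [0.4638, 0.091, 0.1722]
orientation: [1.711, 2.071, 0.642]
force: [0.1, -0.1, -0.0]
opening: 0.0373
```

```bash
python3 - <<'E'
from h import *
t=read_camera('top');s=read_camera('side')
cv2.imwrite('pics/t16.png',t[:,:,::-1]);cv2.imwrite('pics/t16b.png',cv2.resize(t[180:250,195:285,::-1],None,fx=8,fy=8))
cv2.imwrite('pics/s16.png',cv2.resize(s[140:290,220:440,::-1],None,fx=3.6,fy=3.6))
yaw=np.radians(10.8);Rz=np.array([[np.cos(yaw),-np.sin(yaw)],[np.sin(yaw),np.cos(yaw)]]);O=np.array([.6268,.2491])
for y in(.06,.065,.07,.075,.08):print(y,np.round(proj('top',[*(O+Rz@[-.0988,y]),.0716]),1),np.round(proj('side',[*(O+Rz@[-.094,y]),.064]),1))
g=cv2.cvtColor(t,cv2.COLOR_RGB2GRAY);print(g[212:224,220:242])
E
python3 st.py
```

```text
0.06 [232.2 221.7] [248.2 196.6]
0.065 [230.6 222. ] [247.1 196.3]
0.07 [228.9 222.3] [245.9 196. ]
0.075 [227.3 222.7] [244.8 195.7]
0.08 [225.7 223. ] [243.7 195.4]
[[138 139 142 139 132 127 118 112 103 101 104  97  93  94  97  98  97  95
   95 100 103 101]
 [129 124 127 125 130 134 125  96  90  95  95  96  93  94 103 103 101 103
  102 110 128 129]
 [137 135 134 135 138 138 132  99  90  79  80  75  71  95 128 130 129 130
  129 128 136 133]
 [143 142 143 138 125 115 109  73  62  54  56  55  54  80 118 136 135 132
  133 131 128 130]
 [129 140 145 136 106  78  67  46  30  18  27  39  51  69 105 128 127 127
  127 127 126 127]
 [110 120 142 133 100  57  51  25   3   7  16  31  47  56  92 124 124 124
  123 124 126 122]
 [106 112 134 130 105  60  44  18  10   2  17  14  41  54  82 118 123 124
  128 130 133 139]
 [108 107 124 125 112  70  41   5  10  13   8   7  35  45  69 109 134 139
  141 142 146 143]
 [112 106 109 123 114  78  44  17   7  12   8  11  28  44  62 104 137 145
  144 144 144 146]
 [117 110  94 125 123  95  48  12  18  12   5  13  27  46  68 108 142 146
  145 144 145 144]
 [124 109 107 135 137 119  59  28  15   0   6  25  53  80 103 132 144 145
  147 145 144 145]
 [127 111 113 139 141 131  86  54  18  16  19  40  72  96 117 140 145 146
  147 146 145 146]]
t 16.4 tcp [0.464  0.0892 0.1722] xaxis deg 100.59173696130279 z [ 0.5558  0.1038 -0.8248] F [ 0.3861 -0.3858  0.4496] op 0.037050069069289815 q [ 0.0021 -0.8918  2.4967  0.1268  0.9474 -1.7964]
```

View pics/t16.png

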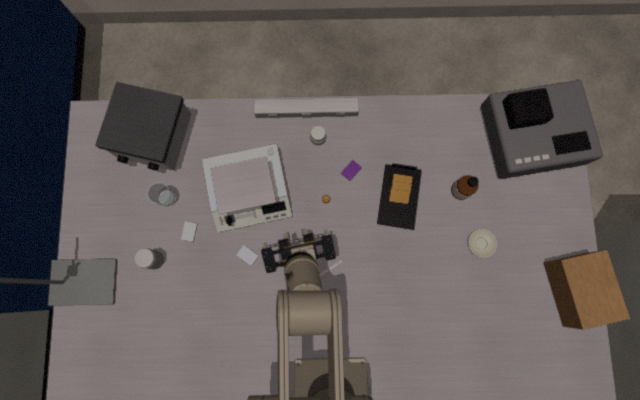

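View pics/s16.png

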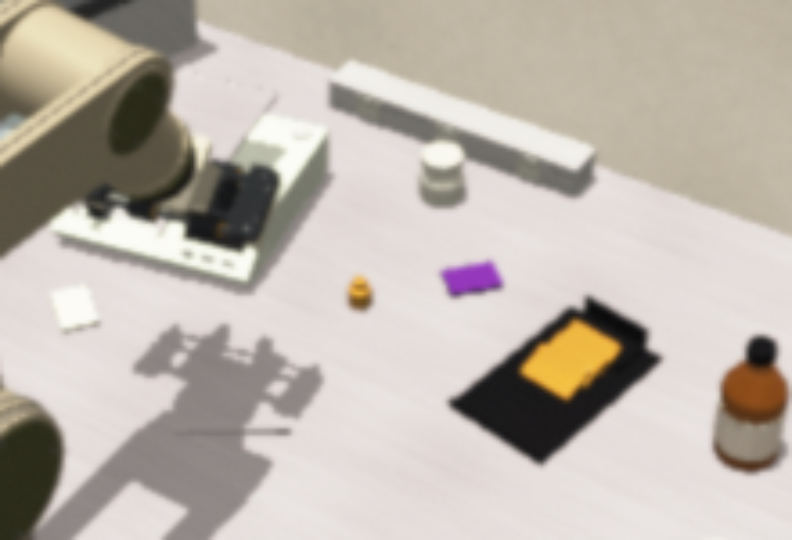

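View pics/t16b.png

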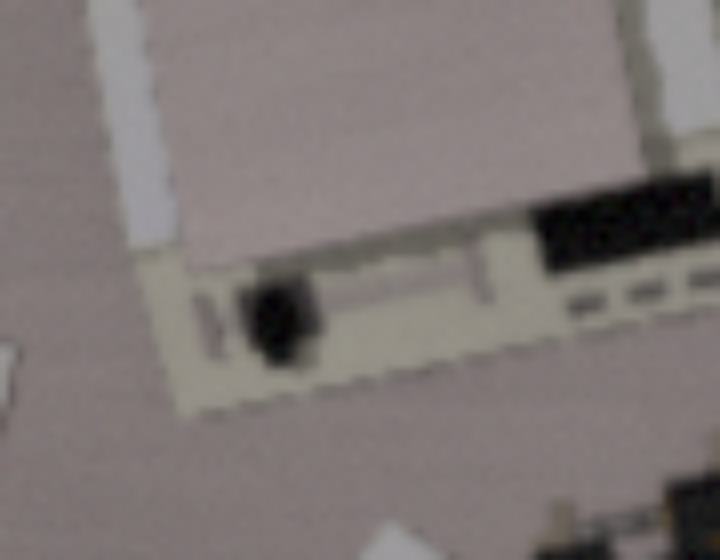

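>>> carry_out:
  steps:
    - {"xyz": [1.5,0,0.5],"rot": [0,0,0]}
    - {"xyz": [3,0,1],"rot": [0,0,0]}
    - {"xyz": [4,0,2],"rot": [0,0,0]}
    - {"xyz": [4,0,2],"rot": [0,0,0]}
    - {"xyz": [4,0,2],"rot": [0,0,0]}
    - {"xyz": [4,0,2],"rot": [0,0,0]}

```text
t: 17.0
tool_pos: [0.5023, 0.093, 0.1911]
orientation: [1.711, 2.073, 0.641]
force: [0.7, 0.1, -0.5]
opening: 0.0372
```

```bash
python3 st.py; python3 - <<'E'
from h import *
np.set_printoptions(precision=4,suppress=True)
t=read_camera('top');m=brass(t);m[:,:370]=0;m[:,430:]=0
for c in blobs(m,20):
    P=np.array([onz('top',*p,.022)[:2] for p in cv2.boxPoints(cv2.minAreaRect(c))]);d=np.roll(P,-1,0)-P
    print(P.mean(0),np.linalg.norm(d,axis=1),np.degrees(np.arctan2(d[:,1],d[:,0])))
print(read_state()['dq'])
print(close_job())
E
```

```text
t 17.0 tcp [0.5023 0.093  0.1911] xaxis deg 100.93885116394293 z [ 0.5539  0.1076 -0.8256] F [ 0.69    0.0736 -0.4565] op 0.037158128856276236 q [ 0.0101 -0.7193  2.3727  0.1305  0.9006 -1.8016]
[ 0.6227 -0.2352] [0.0874 0.0585 0.0873 0.0579] [ -11.8774 -100.8383  167.7248   79.2701]
[-0.0058 -0.0034 -0.0028  0.0009 -0.0013 -0.005 ]
the job is handed in; nothing more can be done
None
```

I moved the brass plate from the pan to the tray as the third shingle of the row. I then slid the lock tab to its left-hand stop and handed the job in at about 17 s. `close_job()` reports no verdict, so success isn't confirmed.

**Plate:** The row of brass grew from about 62 mm to 87 mm, against a 24 mm pitch. It still lies square to the tray at about -11 degrees. The upper edges of the two original plates show no visible shift. The plate was lowered until it touched with about 8 N, backed off half a millimetre, then released.

**Lock tab:** The tab moved about 40 mm and then held still against 24 N, far above its 2.5 N of friction. The last view of it, after the gripper backed away, shows it next to the left stop mark. I judged the end position from the image and the force; the joint value itself can't be read.

**Surroundings:** The last pictures show the pan empty and no sign that anything else on the bench was moved. The arm ended clear of everything and at rest, with external force within its usual noise of about 1 N.

**Possible problem:** While retreating from the lock, the arm came right up to two joint limits. Joint 2 read -0.892 against the quoted -0.89, and joint 3 read 2.497 against 2.5. The joint 2 reading is past the quoted limit by 0.002 rad, which could count against the run if the limit isn't rounded. I moved away at once, and nothing else came close to a failure limit.

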